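Work a seized T-stake loose and hang it in the rack

TASK

The steel T-stake has seized in the leaning socket of the iron stake holder, which only stands on the bench by its own weight, so a straight pull or a jerk just drags it along: grip the crosspiece and twist the stake back and forth while easing it out along the socket, without jerking, leaving the holder standing where it is. Then hang the stake in the free part of the wooden rack, tang straight down in the slot and crosspiece lying across both rails. Set it down rather than dropping it, and leave the other stake and the things around alone.

Things in the scene. Friction and masses are not known exactly. Their poses are not given: they have to be found in the camera images.
- stake: Seized T-stake, bright steel, 0.6 kg, leaning about 30 deg with the socket, crosspiece level. Origin: on the tang's axis at the crosspiece's underside; z along the tang axis, out of the socket; y along the crosspiece. Crosspiece z = 0 to 22 mm: straight flat-sided bar 20 mm wide (x), y = -50 to +50 mm, then 42 mm tapered ends (round horn +y, square beak -y), 184 mm in all.
- tang_end (a point): Rounded lower end of the stake's tang, on its axis, 99 mm below the crosspiece's underside. The tang is round, 16 mm in diameter; at the start 57 mm of it are in the socket and 42 mm are bare between mouth and crosspiece.
- holder: Cast-iron stake holder, 5 kg, loose on the bench. Origin: centre of the underside, z up. Flat base 170 (x) x 140 x 22 mm. A round socket boss, 46 mm thick (54 mm at its collar), leans 30 deg from vertical towards the holder's own -x: the bore points out along (-0.5, 0, 0.866) of the holder's axes. A pull of about 40 N along the bore drags or tips the holder.
- socket_mouth (a point): Centre of the socket's mouth on the bore axis, 95 mm above the bench and 45 mm to -x of the holder's origin. Bore 19 mm wide. The stake takes about 55 N to pull straight out; turning it takes about 0.45 N m. While it turns, friction opposes the sliding direction of the tang's surface, so a light pull draws it out: 2 mm or so for each 0.5 rad or more of twist.
- socket_floor (a point): Centre of the bore's floor, 58 mm below the mouth along the axis. The tang is seized for its first 18 mm of travel (twists of about 0.5 rad to either side work well); after that it is loose and slides freely out.
- rack: Wooden stake rack screwed to the bench. Origin: centre of the underside, z up, x along the slot. Two level rails 300 mm long, each 28 mm wide, 26 mm deep, tops 120 mm above the bench; open slot 44 mm wide between them, closed by a leg at each end, 132 mm from the middle. The spare stake hangs near x = 95 mm; the rest of the slot is free.
- rack_free (a point): Middle of the free part of the slot, level with the rails' tops (rack x = -45, y = 0, z = 120 mm). Anywhere within 60 mm of it along the slot will do; the stake's origin comes to this height when it hangs.
- spare_stake: A shorter T-stake already hanging in the rack: crosspiece 142 mm long, 24 mm wide, 18 mm deep, across the rails. Origin on its tang's axis at the crosspiece's underside. Leave it alone.
- hammer: Hammer lying on the bench, 260 mm long, wooden handle, steel head. Leave it alone.
- case: Closed black tool case on the bench, 85 x 180 x 53 mm. Leave it alone.
- chasing_block: Dark wooden block 110 x 190 mm, 60 mm high, a metal plate held on it by two iron clamp bars. Leave it alone.
Mind the look-alikes: they are no part of the job. Leave any pink or yellow look-alike of the stake alone.

How it is judged:
On the way:
1. The stake is drawn right out of the socket, clear of the holder (distance between tang_end and socket_floor above 0.065 m and contact force between stake and holder below 0.1 N), for 0.1 s.
At the end, for the whole second after the job is handed in: The stake hangs at rest in the free part of the slot (within 75 mm of its middle), upright within 0.12 rad, crosspiece across the slot within 0.6 rad and resting on both rails (underside 120 mm up, within 8 mm); the holder stands flat, within 20 mm of where it was (x of stake in the frame of rack between -0.12 and 0.04 m and y of stake in the frame of rack between -0.02 and 0.02 m and z of stake in the frame of rack between 0.112 and 0.128 m and angle between stake's own z axis and vertical below 0.12 rad and z of tang_end in the frame of rack below 0.05 m and angle between the y axis of stake and the y axis of rack, either way round below 0.6 rad and linear speed of stake below 0.03 m/s and distance of holder from where it was at the start of the episode below 0.02 m and angle between holder's own z axis and vertical below 0.05 rad); the robot touches nothing.
It fails at once if The holder is tipped, lifted or dragged (tilted by more than 0.15 rad or moved by more than 20 mm) (distance of holder from where it was at the start of the episode above 0.02 m or angle between holder's own z axis and vertical above 0.15 rad).
It fails at once if The stake is jerked in its socket (faster than 0.25 m/s while still within 35 mm of the socket floor) (linear speed of stake above 0.25 m/s and distance between tang_end and socket_floor below 0.035 m).
It fails at once if The stake is dropped (faster than 0.7 m/s with nothing holding it) (linear speed of stake above 0.7 m/s and contact force between stake and the fingers below 0.1 N).
It fails at once if The spare stake, the hammer, the case or the chasing block is displaced by more than 30 mm (distance of any of spare_stake, hammer, case, chasing_block from where it was at the start of the episode above 0.03 m).
It also fails if it takes over 64 s, if anything falls off the work surface, if the arm or the gripper's body presses on something with over 40 N, if the wrist force passes 120 N, or if a joint passes its speed limit or range.

ROBOT

A 6-joint arm with a two-finger parallel gripper is mounted at the origin on the work surface. World frame = base frame: x ahead of the robot, y to its left, z up, the work surface at z = 0. Lengths are in m, angles in rad, forces in N, time in s.
With the tool pointing down it reaches from about 0.375 to 0.9 m from the base axis. Payload 3.1 kg.
Tool frame: the origin (TCP) lies on the centre line of the jaws, within the pads' length; the fingertips stand robot.tcp_to_tips ahead of it and the grasp point (between the pads) lies 3 mm ahead of it (robot.tcp_to_tips is the distance from the TCP to the fingertips, in m); z points along the fingers, y is the line along which they close (so a half turn about z gives the same grasp; the last joint's range is limited). The gripper opens to 87 mm and grips with 3 to 60 N. Pads are 19 mm wide; open, the fingers measure 117 mm over their backs; the gripper's body (75 mm by 190 mm) begins 51 mm behind the grasp point.
Start: joints at [-1.337, 0.527, 1.433, -0, 1.181, -0.178], TCP at [0.251, -0.572, 0.245] pointing down, gripper open.
Joint ranges: [-3.08, 3.08], [-0.75, 2.2], [0.22, 2.44], [-1.43, 4.57], [0, 2.65], [-2.85, 2.85]. Speed limits (rad/s): [2.79, 2.79, 3.14, 3.14, 3.14, 3.14].

INTERFACE

Orientations are given as a unit quaternion [x, y, z, w].
In Python, from rig import robot gives the robot as it stands. The module is installed in compiled form; this text tells all that it offers.
- The arm moves only by the shell command python3 -m jog 'ROWS' [FORCE]. ROWS is JSON, one flat list of numbers, 5 for each row, row after row: the finger opening in m, from 0 to 0.087, then the shift along the tool's x, y, z in m, then the turn about the tool's z in units of 10 degrees (1.0 is 10 degrees). In form: [claw, x, y, z, roll, claw, x, y, z, roll, ...]. A call has 1 to 20 rows; each row shifts and turns the commanded pose from where the row before left it, along the tool's axes as they then stand; what a row does not reach is not made up. A row lasts 1/8 s, in which the tool goes at most 62.5 mm and 10.7 degrees, less where a joint would pass 70% of its speed; a pose out of reach is approached as far as the arm can. A call with a gripper value outside its range is refused whole. The fingers move at their own pace and stop on an object; FORCE is the grip in N (left out, the last holds). Time passes only in rows, so rows that do not move let the fingers close. It gives the time, the measured TCP pose, the force, the opening and the grip force at its end, in the units of the state.
- robot.get_obs(): the state, without advancing time (a new reading comes with each control period).
- robot.camera(name): name is "side" or "top"; returns the picture (480x640x3 uint8, blue, green, red); there is no depth.
- robot.camera_model(name): a dict with "fx", "fy", "cx", "cy" (pixels), "distortion" ([k1, k2, p1, p2, k3] as OpenCV has them; the pictures are not rectified), "R" (3x3) and "t" (3): a world point X has camera coordinates R X + t. Camera axes: x right, y down, z forward; pixel columns grow to the right and rows downward; lengths in m; the calibration is good to about 2 mm. A picture is of the moment at which its call begins. camera_model takes no time and is no camera call.
- robot.hand_in(): hands the job in; it is judged then, once.
Trained networks look in the newest picture that a camera, given by its name, has taken for a name from the list of things; names that differ only in an ending like _2 or _b are one class to them, and where a whole thing is asked for, a point or a joint stands for the part that bears it (a point fixed in the world has none). Each returns a list of dicts, best first, with "conf" (0 to 1); they miss things now and then, are a little off and sometimes report something else, mostly with a low value. They report only what shows in the picture. A call takes as long as a camera call. They do not tell look-alikes from the thing itself.
- robot.look_for(camera, label): "extent" ([centre column, centre row, width, height] in pixels, round what is visible of it).
- robot.outline_of(camera, label): "region" (480x640 bool, what is visible of it) and "extent" ([centre column, centre row, width, height] in pixels, round what is visible of it).
The state is a dict: "time": time; "q": joint angles; "joint_velocities": joint speeds; "joint_torque": joint torques, N m; "position": TCP position; "tool_rot": TCP orientation; "ft_force": force on the tool from outside, world axes, zero at the start; "moment": the same for the moment, N m; "grip_width": finger opening in m; "grip_force": force on a finger pad.
Only numpy, scipy, OpenCV 4.12 (cv2) and the standard library are available. Lean on these libraries where they do the work, as an engineer would, in place of code of your own. Each camera call takes 0.05 s, during which the arm holds its last target. There are 200 camera calls.

## Working session

There is one attempt and no reset: what is moved stays moved. The work goes in short steps, Python scripts to look and compute and a shell command to move; the robot and the scene stay as the last step left them, time stands still between calls to the robot, and variables do not carry over. Pictures are saved under pics/ and viewed, at most 10 in all, crops included, and the job is handed in when it is done.

```bash
mkdir -p pics; cat > h.py <<'E'
import numpy as np, cv2
from rig import robot
def cam(n):
    m=robot.camera_model(n); K=np.array([[m['fx'],0,m['cx']],[0,m['fy'],m['cy']],[0,0,1.]])
    return K,np.array(m['distortion'],float),np.array(m['R'],float),np.array(m['t'],float)
def ray(n,px):
    K,D,R,t=cam(n); p=cv2.undistortPoints(np.array([[px]],float),K,D)[0,0]
    return -R.T@t, R.T@np.array([p[0],p[1],1.])
def onz(n,px,z):
    c,d=ray(n,px); return c+d*(z-c[2])/d[2]
def proj(n,P):
    K,D,R,t=cam(n); return cv2.projectPoints(np.array(P,float).reshape(-1,1,3),cv2.Rodrigues(R)[0],t,K,D)[0][:,0]
E
python3 - <<'E'
from h import *
for n in('side','top'):
    cv2.imwrite(f'pics/{n}0.png',robot.camera(n))
    print(n,cam(n)[2].round(2).tolist(),(-cam(n)[2].T@cam(n)[3]).round(3))
    for l in('stake','holder','rack','spare_stake','socket_mouth'):
        print(n,l,[(np.round(r['extent']).tolist(),round(r['conf'],2)) for r in robot.look_for(n,l)])
print(robot.get_obs(),robot.tcp_to_tips)
E
```

```text
side [[-0.92, -0.39, 0.0], [-0.22, 0.52, -0.83], [0.32, -0.76, -0.56]] [-0.04   1.361  1.135]
side stake [([361.0, 212.0, 30.0, 24.0], 0.62), ([407.0, 256.0, 43.0, 23.0], 0.62), ([444.0, 199.0, 48.0, 7.0], 0.36)]
side holder [([342.0, 238.0, 63.0, 44.0], 0.79)]
side rack [([327.0, 305.0, 114.0, 78.0], 0.93)]
side spare_stake [([293.0, 285.0, 20.0, 41.0], 0.81)]
side socket_mouth [([340.0, 238.0, 65.0, 45.0], 0.73)]
top [[-0.02, -1.0, -0.01], [-0.99, 0.03, -0.13], [0.13, 0.01, -0.99]] [ 0.372 -0.055  1.652]
top stake [([365.0, 255.0, 67.0, 19.0], 0.97), ([375.0, 316.0, 49.0, 50.0], 0.95), ([491.0, 321.0, 50.0, 60.0], 0.72)]
top holder [([368.0, 238.0, 56.0, 64.0], 0.64)]
top rack [([241.0, 274.0, 59.0, 114.0], 0.56), ([367.0, 254.0, 69.0, 19.0], 0.5), ([131.0, 292.0, 62.0, 85.0], 0.19)]
top spare_stake [([231.0, 238.0, 48.0, 12.0], 0.71)]
top socket_mouth [([367.0, 237.0, 58.0, 62.0], 0.82)]
{'time': 0.6, 'q': array([-1.33651501e+00,  5.27431883e-01,  1.43272681e+00,  3.26364906e-07,
        1.18140538e+00, -1.78511541e-01]), 'joint_velocities': array([ 0.00036841, -0.00022537, -0.00051862,  0.00017321, -0.00082791,
        0.00083703]), 'joint_torque': array([-5.87742052e-04, -4.39742303e+01, -1.76891255e+01,  6.32165582e-02,
        5.07170451e-02, -2.84534678e-05]), 'position': array([ 0.25074264, -0.57245773,  0.24458174]), 'tool_rot': array([9.78775775e-01, 2.04934091e-01, 5.49398862e-07, 1.42826213e-05]), 'ft_force': array([ 0.55569288, -0.12709884,  0.30833804]), 'moment': array([-0.03064553,  0.00523721, -0.00340276]), 'grip_force': 0.0, 'grip_width': 0.08679428717885637} 0.022
```

View pics/side0.png

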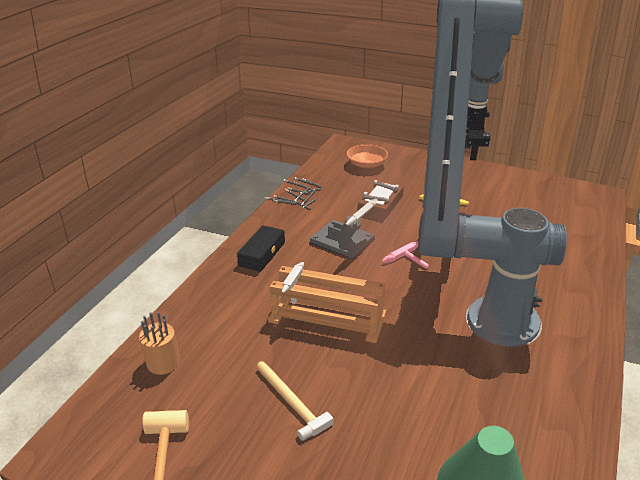

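View pics/top0.png

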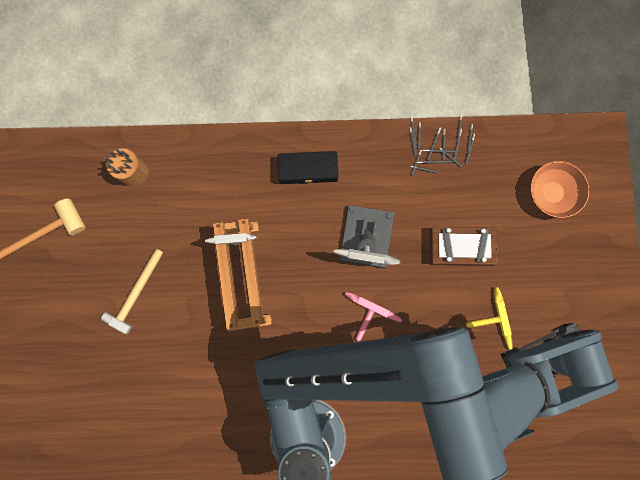

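Candidates for the stake in the top view are grey in the holder (365,255), pink (375,316) and yellow (491,321). The bright steel one leaning in the iron holder fits the description, since the other two are coloured and lie on the bench. I'll confirm that in one crop and measure it.

```bash
python3 - <<'E'
from h import *
im=robot.camera('top')
cv2.imwrite('pics/crop1.png',cv2.resize(im[195:345,195:425],None,fx=3.4,fy=3.4,interpolation=cv2.INTER_CUBIC))
def rect(n,l,near):
    r=min(robot.outline_of(n,l),key=lambda r:np.hypot(*(np.array(r['extent'][:2])-near)))
    m=r['region'].astype(np.uint8); c=max(cv2.findContours(m,0,2)[0],key=cv2.contourArea)
    return cv2.boxPoints(cv2.minAreaRect(c)),m
for l,near,z in(('stake',(365,255),.141),('rack',(241,274),.12),('spare_stake',(231,238),.138),('holder',(368,238),.022)):
    b,m=rect('top',l,near); print(l,b.round(1).tolist())
    w=np.array([onz('top',p,z)[:2] for p in b]); print(w.round(4).tolist(),'mean',w.mean(0).round(4),'sides',np.linalg.norm(w[1]-w[0]).round(3),np.linalg.norm(w[2]-w[1]).round(3))
im=robot.camera('side')
b,m=rect('side','stake',(361,212)); print('side',b.round(1).tolist())
print(cam('top')[0][0,0],cam('side')[0][0,0])
E
```

```text
stake [[333.20001220703125, 255.0], [335.5, 240.8000030517578], [399.79998779296875, 251.5], [397.3999938964844, 265.70001220703125]]
[[0.5119, -0.086], [0.5514, -0.0937], [0.517, -0.27], [0.4778, -0.2617]] mean [ 0.5145 -0.1778] sides 0.04 0.18
rack [[212.5, 244.89999389648438], [256.8999938964844, 237.5], [271.20001220703125, 323.5], [226.8000030517578, 330.8999938964844]]
[[0.5512, 0.2522], [0.5689, 0.1269], [0.3289, 0.0898], [0.3119, 0.2125]] mean [0.4402 0.1704] sides 0.127 0.243
spare_stake [[205.60000610351562, 235.8000030517578], [254.6999969482422, 231.6999969482422], [255.60000610351562, 242.39999389648438], [206.5, 246.5]]
[[0.5752, 0.2679], [0.5831, 0.1307], [0.5531, 0.1286], [0.5452, 0.2654]] mean [0.5642 0.1981] sides 0.137 0.03
holder [[340.3999938964844, 247.60000610351562], [347.70001220703125, 203.60000610351562], [394.6000061035156, 211.39999389648438], [387.29998779296875, 255.39999389648438]]
[[0.5447, -0.1107], [0.6774, -0.1368], [0.6497, -0.2768], [0.5177, -0.2493]] mean [ 0.5974 -0.1934] sides 0.135 0.143
side [[344.79998779296875, 221.60000610351562], [373.6000061035156, 196.3000030517578], [378.79998779296875, 202.1999969482422], [349.8999938964844, 227.5]]
548.6006332294711 599.632999456511
```

View pics/crop1.png

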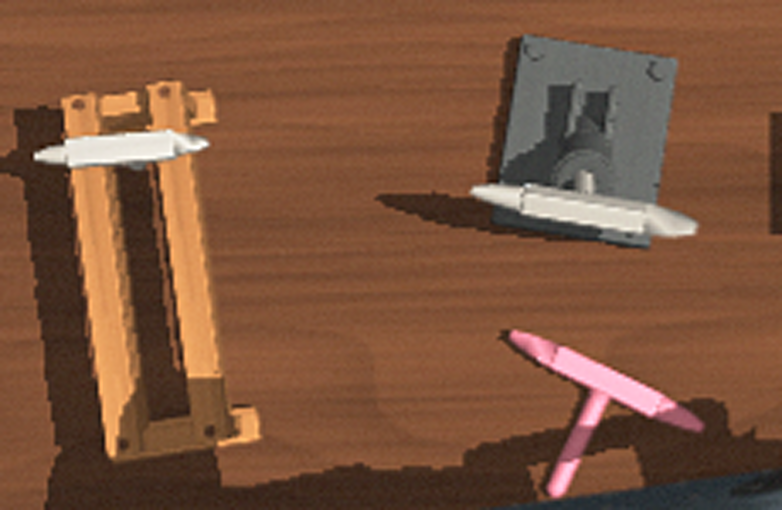

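The crop confirms it: the grey steel stake leans in the iron holder with its bar centre at about px (367,256), and the pink one lies flat. The rack's rails run from about px (231,221) to (244,327). I'll check these by overlaying the model on both views.

```bash
cat > geo.py <<'E'
from h import *
P=lambda x,y,z:onz('top',(x/3.4+195,y/3.4+195),z)
bc=P(585,208,.141)
yaw=np.deg2rad(-11.)
hx=np.array([np.cos(yaw),np.sin(yaw),0]); by=np.array([-hx[1],hx[0],0]); ez=np.array([0,0,1.])
u=-.5*hx+.866*ez; bx=np.cross(by,u)
o=bc-.011*u
a=P(122.5,90,.12); b=P(168,450,.12); rc=(a+b)/2; rx=(a-b)/np.linalg.norm(a-b); ry=np.array([-rx[1],rx[0],0])
free=rc-.045*rx
E
python3 - <<'E'
from geo import *
print('bar',bc.round(4),'len',np.linalg.norm(a-b).round(3),'rc',rc.round(4),'rackyaw',np.degrees(np.arctan2(rx[1],rx[0])).round(1),'free',free.round(4),np.linalg.norm(free[:2]).round(3))
box=lambda c,ax,h:[c+sum(s*k*d for s,k,d in zip(S,h,ax)) for S in np.array(np.meshgrid([-1,1],[-1,1],[-1,1])).reshape(3,-1).T]
pts=box(bc,(bx,by,u),(.01,.05,.011))+[o+.092*by+.011*u,o-.092*by+.011*u,o-.042*u]
for s in(-1,1): pts+=box(rc+s*.036*ry-.013*ez,(rx,ry,ez),(.15,.014,.013))
o_=[]
for n,(x0,y0,w,h) in(('top',(195,195,230,150)),('side',(255,170,230,150))):
    im=cv2.resize(robot.camera(n)[y0:y0+h,x0:x0+w],None,fx=3.4,fy=3.4,interpolation=cv2.INTER_CUBIC)[:, :780]
    for p in proj(n,pts): cv2.circle(im,(int((p[0]-x0)*3.4),int((p[1]-y0)*3.4)),2,(0,255,0),-1)
    o_.append(im[60:350])
cv2.imwrite('pics/ov.png',np.vstack(o_))
E
```

```text
bar [ 0.5063 -0.1794  0.141 ] len 0.299 rc [0.4684 0.1818 0.12  ] rackyaw 6.9 free [0.4237 0.1764 0.12  ] 0.459
```

View pics/ov.png

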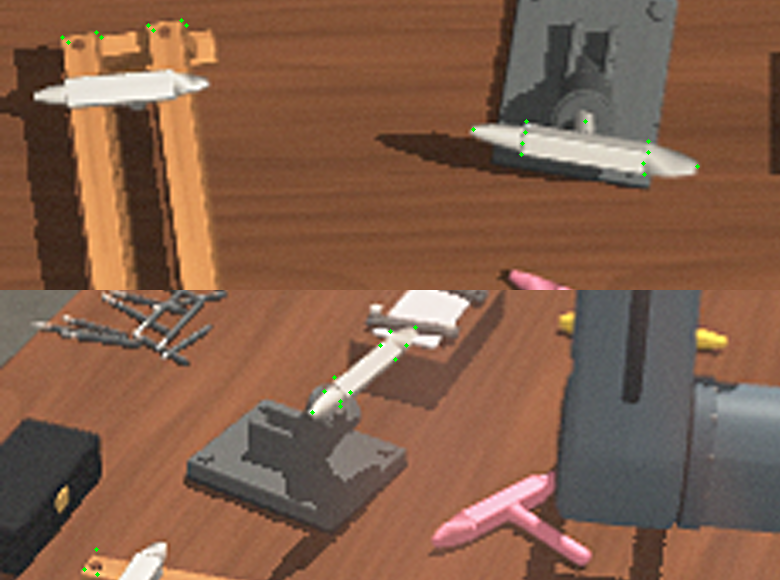

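The overlay fits: the stake's bar corners and the rails' ends fall on their features in both views. Next I move above the bar with the jaws across it.

```bash
python3 -m jog '[0.087,0,0,0,-0.924, 0.087,0,0,0,-0.924, 0.087,0,0,0,-0.924, 0.087,0,0,0,-0.924, 0.087,0,0,0,-0.924, 0.087,0,0,0,-0.924, 0.087,0.043,0.0176,0,0, 0.087,0.043,0.0176,0,0, 0.087,0.043,0.0176,0,0, 0.087,0.043,0.0176,0,0, 0.087,0.043,0.0176,0,0, 0.087,0.043,0.0176,0,0, 0.087,0.043,0.0176,0,0, 0.087,0.043,0.0176,0,0, 0.087,0.043,0.0176,0,0, 0.087,0.043,0.0176,0,0]' 60
cat > st.py <<'E'
from geo import *
s=robot.get_obs(); from scipy.spatial.transform import Rotation as Ro
R=Ro.from_quat(s['tool_rot']).as_matrix()
print('t',round(s['time'],2),'pos',s['position'].round(4),'xang',np.degrees(np.arctan2(R[1,0],R[0,0])).round(2),'tilt',R[2,2].round(4),'F',s['ft_force'].round(1),'M',s['moment'].round(2),'w',round(s['grip_width'],4),'gf',round(s['grip_force'],1),'q6',s['q'][5].round(2))
import sys
tgt={'bar':bc,'free':free}[sys.argv[1]]
print('to target tool axes',(R.T@(tgt-s['position'])).round(4))
E
python3 st.py bar
```

```text
time: 3.05
position: [0.5058, -0.1823, 0.2448]
tool_rot: [0.771, 0.637, 0.0, 0.0]
ft_force: [0.6, 0.0, -0.5]
grip_width: 0.0871
grip_force: 0.0
t 3.05 pos [ 0.5058 -0.1823  0.2448] xang 79.09 tilt -1.0 F [ 0.6  0.  -0.5] M [-0.11 -0.06 -0.04] w 0.0871 gf 0.0 q6 -0.36
to target tool axes [ 0.003  -0.0002  0.1038]
```

```bash
python3 -m jog '[0.087,0.003,0,0.02,0, 0.087,0,0,0.03,0, 0.087,0,0,0.025,0, 0.087,0,0,0.015,0, 0.087,0,0,0.01,0, 0.04,0,0,0,0, 0.04,0,0,0,0, 0.04,0,0,0,0, 0.0,0,0,0,0, 0.0,0,0,0,0, 0.0,0,0,0,0]' 8
python3 st.py bar
```

```text
time: 4.42
position: [0.5067, -0.1811, 0.1449]
tool_rot: [0.771, 0.637, 0.001, 0.001]
ft_force: [2.3, -0.4, -0.7]
grip_width: 0.0349
grip_force: 1.0
t 4.42 pos [ 0.5067 -0.1811  0.1449] xang 79.07 tilt -1.0 F [ 2.3 -0.4 -0.7] M [-0.08 -0.51 -0.05] w 0.0349 gf 1.0 q6 -0.36
to target tool axes [ 0.0016 -0.0008  0.0039]
```

```bash
python3 -m jog '[0,0,0,0,0, 0,0,0,0,0, 0,0,0,0,0]' 8
python3 st.py bar
```

```text
time: 4.8
position: [0.507, -0.1813, 0.145]
tool_rot: [0.771, 0.637, 0.001, 0.002]
ft_force: [6.3, -0.7, -0.3]
grip_width: 0.0315
grip_force: 7.1
t 4.8 pos [ 0.507  -0.1813  0.145 ] xang 79.07 tilt -1.0 F [ 6.3 -0.7 -0.3] M [-0.12 -1.12 -0.06] w 0.0315 gf 7.1 q6 -0.36
to target tool axes [ 0.0017 -0.0011  0.004 ]
```

```bash
python3 -m jog '[0,0,0.001,0,0, 0,0,0.001,0,0, 0,0,0,0,0, 0,0,0,0,0]' 8
python3 st.py bar
```

```text
time: 5.3
position: [0.5073, -0.1811, 0.1448]
tool_rot: [0.771, 0.637, -0.0, 0.0]
ft_force: [1.2, -0.8, 4.6]
grip_width: 0.032
grip_force: 7.9
t 5.3 pos [ 0.5073 -0.1811  0.1448] xang 79.1 tilt -1.0 F [ 1.2 -0.8  4.6] M [-0.27 -0.52 -0.04] w 0.032 gf 7.9 q6 -0.36
to target tool axes [ 0.0015 -0.0013  0.0038]
```

```bash
python3 -m jog '[0,0,0,0,0, 0,0,0,0,0, 0,0,0,0,0, 0,0,0,0,0]' 50
python3 st.py bar
python3 - <<'E'
from h import *
o=[]
for n,(x0,y0) in(('top',(290,190)),('side',(280,150))):
    o.append(cv2.resize(robot.camera(n)[y0:y0+120,x0:x0+130],None,fx=3,fy=3,interpolation=cv2.INTER_CUBIC))
cv2.imwrite('pics/grip.png',np.hstack(o))
E
```

```text
time: 5.8
position: [0.5082, -0.1816, 0.1459]
tool_rot: [0.771, 0.636, 0.0, 0.001]
ft_force: [-0.4, -1.1, 10.4]
grip_width: 0.0286
grip_force: 45.7
t 5.8 pos [ 0.5082 -0.1816  0.1459] xang 79.05 tilt -1.0 F [-0.4 -1.1 10.4] M [-0.34 -0.71 -0.12] w 0.0286 gf 45.7 q6 -0.36
to target tool axes [ 0.0018 -0.0023  0.0049]
```

View pics/grip.png

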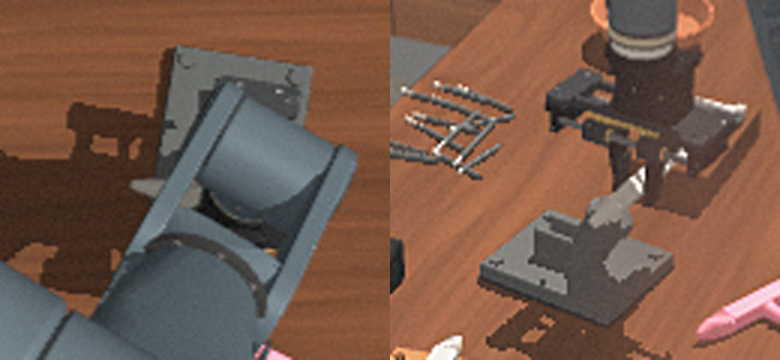

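The pads straddle the bar at a width of 28.6 mm, which is right for a bar leaning 30°. I start with a first gentle twist.

```bash
python3 -m jog '[0,0,-0.0002,-0.0004,0.63, 0,-0.0001,-0.0002,-0.0004,0.63, 0,-0.0001,-0.0002,-0.0004,0.63, 0,-0.0001,-0.0002,-0.0004,0.63, 0,0,0,0,0]' 60
python3 st.py bar
```

```text
time: 6.52
position: [0.5086, -0.1808, 0.1473]
tool_rot: [0.891, 0.453, 0.002, 0.002]
ft_force: [3.4, 2.0, 6.7]
grip_width: 0.0257
grip_force: 62.5
t 6.53 pos [ 0.5086 -0.1808  0.1473] xang 53.89 tilt -1.0 F [3.4 2.  6.7] M [ 0.19 -1.53  0.24] w 0.0257 gf 62.5 q6 0.08
to target tool axes [-0.0002 -0.0028  0.0062]
```

```bash
python3 -m jog '[0,-0.0001,-0.0002,-0.0006,-0.84, 0,-0.0001,-0.0002,-0.0006,-0.84, 0,0,-0.0003,-0.0006,-0.84, 0,0,-0.0003,-0.0006,-0.84, 0,0.0001,-0.0003,-0.0006,-0.84, 0,0.0001,-0.0002,-0.0006,-0.84]' 60
python3 st.py bar
python3 - <<'E'
from h import *
im=robot.camera('side'); print([(np.round(r['extent']).tolist(),round(r['conf'],2)) for r in robot.look_for('side','holder')])
cv2.imwrite('pics/tw.png',cv2.resize(im[150:260,290:420],None,fx=5,fy=5,interpolation=cv2.INTER_CUBIC))
E
```

```text
time: 7.28
position: [0.5123, -0.1845, 0.1503]
tool_rot: [0.614, 0.79, 0.002, 0.009]
ft_force: [13.8, -5.8, -11.4]
grip_width: 0.0253
grip_force: 59.3
t 7.28 pos [ 0.5123 -0.1845  0.1503] xang 104.29 tilt -0.9998 F [ 13.8  -5.8 -11.4] M [-1.28 -3.37 -0.63] w 0.0253 gf 59.3 q6 -0.8
to target tool axes [ 0.0065 -0.0047  0.0092]
[([341.0, 238.0, 63.0, 41.0], 0.81)]
```

View pics/tw.png

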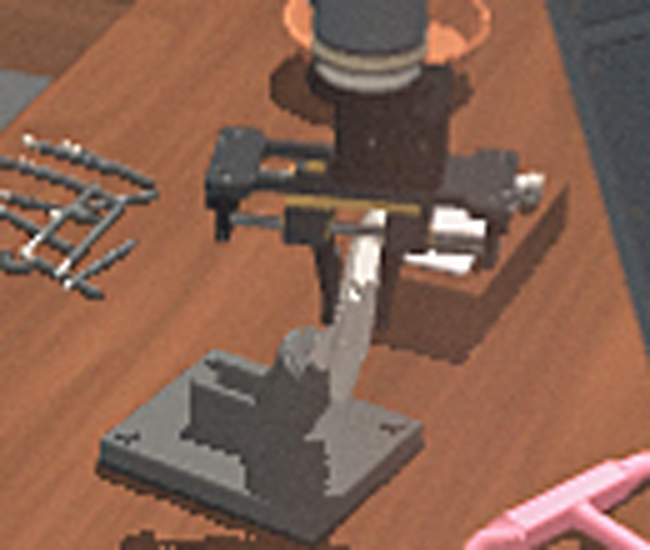

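The stake has turned: its near end dips on the swing back, and the holder hasn't moved. The pull is about 17 N along the bore, so I keep twisting.

```bash
python3 -m jog '[0,0.0001,-0.0003,-0.0006,0.84, 0,0.0001,-0.0003,-0.0006,0.84, 0,0,-0.0003,-0.0006,0.84, 0,0,-0.0003,-0.0006,0.84, 0,-0.0001,-0.0003,-0.0006,0.84, 0,-0.0001,-0.0003,-0.0006,0.84]' 60
python3 st.py bar
python3 -m jog '[0,-0.0001,-0.0003,-0.0006,-0.84, 0,-0.0001,-0.0003,-0.0006,-0.84, 0,0,-0.0003,-0.0006,-0.84, 0,0,-0.0003,-0.0006,-0.84, 0,0.0001,-0.0003,-0.0006,-0.84, 0,0.0001,-0.0003,-0.0006,-0.84]' 60
python3 st.py bar
```

```text
time: 8.12
position: [0.5087, -0.18, 0.1518]
tool_rot: [0.893, 0.451, 0.005, 0.003]
ft_force: [14.7, 0.7, -16.1]
grip_width: 0.025
grip_force: 61.8
t 8.12 pos [ 0.5087 -0.18    0.1518] xang 53.61 tilt -0.9999 F [ 14.7   0.7 -16.1] M [ 0.24 -3.23  0.51] w 0.025 gf 61.8 q6 0.08
to target tool axes [-0.001  -0.0024  0.0108]
time: 8.88
position: [0.5083, -0.1832, 0.1556]
tool_rot: [0.614, 0.79, 0.002, 0.008]
ft_force: [16.1, -3.9, -21.1]
grip_width: 0.0246
grip_force: 60.0
t 8.88 pos [ 0.5083 -0.1832  0.1556] xang 104.29 tilt -0.9999 F [ 16.1  -3.9 -21.1] M [-1.02 -3.47 -0.53] w 0.0246 gf 60.0 q6 -0.81
to target tool axes [ 0.0043 -0.0012  0.0145]
```

```bash
python3 -m jog '[0,0.0001,-0.0002,-0.0004,0.84, 0,0.0001,-0.0002,-0.0004,0.84, 0,0,-0.0002,-0.0004,0.84, 0,0,-0.0002,-0.0004,0.84, 0,-0.0001,-0.0002,-0.0004,0.84, 0,-0.0001,-0.0002,-0.0004,0.84]' 60
python3 st.py bar
python3 -m jog '[0,-0.0001,-0.0002,-0.0004,-0.84, 0,-0.0001,-0.0002,-0.0004,-0.84, 0,0,-0.0002,-0.0004,-0.84, 0,0,-0.0002,-0.0004,-0.84, 0,0.0001,-0.0002,-0.0004,-0.84, 0,0.0001,-0.0002,-0.0004,-0.84]' 60
python3 st.py bar
python3 - <<'E'
from h import *
im=robot.camera('side'); print([(np.round(r['extent']).tolist(),round(r['conf'],2)) for r in robot.look_for('side','holder')])
cv2.imwrite('pics/tw2.png',cv2.resize(im[150:260,290:420],None,fx=5,fy=5,interpolation=cv2.INTER_CUBIC))
E
```

```text
time: 9.62
position: [0.5042, -0.1785, 0.1572]
tool_rot: [0.893, 0.451, 0.004, 0.001]
ft_force: [14.2, 4.3, -16.0]
grip_width: 0.0248
grip_force: 61.9
t 9.62 pos [ 0.5042 -0.1785  0.1572] xang 53.62 tilt -1.0 F [ 14.2   4.3 -16. ] M [ 0.79 -3.15  0.65] w 0.0248 gf 61.9 q6 0.08
to target tool axes [0.0004 0.0021 0.0162]
time: 10.38
position: [0.5046, -0.1827, 0.1605]
tool_rot: [0.613, 0.79, 0.002, 0.007]
ft_force: [12.8, -7.4, -17.1]
grip_width: 0.0249
grip_force: 60.4
t 10.38 pos [ 0.5046 -0.1827  0.1605] xang 104.34 tilt -0.9999 F [ 12.8  -7.4 -17.1] M [-1.43 -2.87 -0.58] w 0.0249 gf 60.4 q6 -0.81
to target tool axes [0.003  0.0022 0.0195]
[([341.0, 237.0, 65.0, 44.0], 0.86)]
```

View pics/tw2.png

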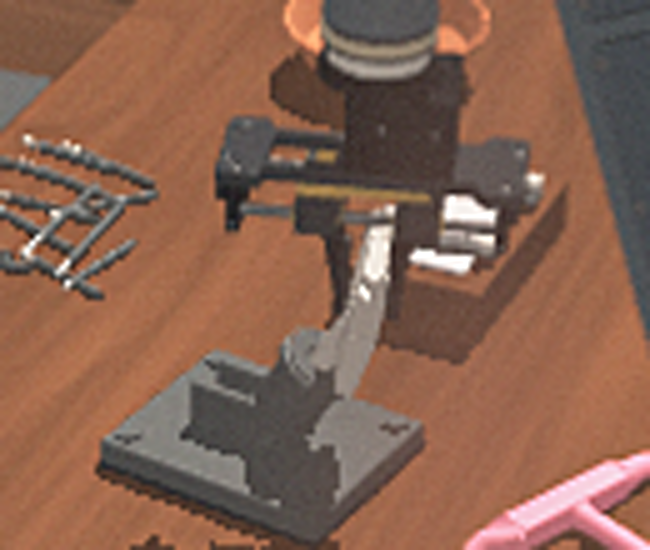

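The stake is coming out with the tool and the holder has stayed put, so I continue.

```bash
python3 -m jog '[0,0.0001,-0.0003,-0.0005,0.84, 0,0.0001,-0.0003,-0.0005,0.84, 0,0,-0.0003,-0.0005,0.84, 0,0,-0.0003,-0.0005,0.84, 0,-0.0001,-0.0003,-0.0005,0.84, 0,-0.0001,-0.0003,-0.0005,0.84, 0,-0.0001,-0.0003,-0.0005,-0.84, 0,-0.0001,-0.0003,-0.0005,-0.84, 0,0,-0.0003,-0.0005,-0.84, 0,0,-0.0003,-0.0005,-0.84, 0,0.0001,-0.0003,-0.0005,-0.84, 0,0.0001,-0.0003,-0.0005,-0.84]' 60
python3 st.py bar
python3 -m jog '[0,0.0001,-0.0003,-0.0004,0.84, 0,0.0001,-0.0003,-0.0004,0.84, 0,0,-0.0003,-0.0004,0.84, 0,0,-0.0003,-0.0004,0.84, 0,-0.0001,-0.0003,-0.0004,0.84, 0,-0.0001,-0.0003,-0.0004,0.84]' 60
python3 st.py bar
```

```text
time: 11.98
position: [0.5006, -0.1818, 0.1662]
tool_rot: [0.613, 0.79, 0.001, 0.006]
ft_force: [13.7, -5.8, -20.1]
grip_width: 0.0246
grip_force: 60.4
t 11.97 pos [ 0.5006 -0.1818  0.1662] xang 104.38 tilt -0.9999 F [ 13.7  -5.8 -20.1] M [-1.52 -2.97 -0.57] w 0.0246 gf 60.4 q6 -0.81
to target tool axes [0.0011 0.0058 0.0253]
time: 12.72
position: [0.4961, -0.1773, 0.1685]
tool_rot: [0.893, 0.451, 0.003, 0.0]
ft_force: [10.3, 1.6, -12.3]
grip_width: 0.0247
grip_force: 60.5
t 12.72 pos [ 0.4961 -0.1773  0.1685] xang 53.56 tilt -1.0 F [ 10.3   1.6 -12.3] M [ 0.53 -2.32  0.16] w 0.0247 gf 60.5 q6 0.07
to target tool axes [0.0043 0.0093 0.0276]
```

```bash
python3 -m jog '[0,-0.0001,-0.0003,-0.0005,-0.84, 0,-0.0001,-0.0003,-0.0005,-0.84, 0,0,-0.0003,-0.0005,-0.84, 0,0,-0.0003,-0.0005,-0.84, 0,0.0001,-0.0003,-0.0005,-0.84, 0,0.0001,-0.0003,-0.0005,-0.84, 0,0.0001,-0.0003,-0.0005,0.84, 0,0.0001,-0.0003,-0.0005,0.84, 0,0,-0.0003,-0.0005,0.84]' 60
python3 st.py bar
```

```text
time: 13.85
position: [0.4938, -0.1766, 0.1746]
tool_rot: [0.773, 0.634, 0.004, 0.001]
ft_force: [9.7, 4.9, -2.6]
grip_width: 0.0253
grip_force: 60.1
t 13.85 pos [ 0.4938 -0.1766  0.1746] xang 78.71 tilt -1.0 F [ 9.7  4.9 -2.6] M [ 1.   -2.6   0.33] w 0.0253 gf 60.1 q6 -0.37
to target tool axes [-0.0005  0.0126  0.0337]
```

It's loose now, with almost no axial load. I slide it out along the bore.

```bash
python3 -m jog '[0,0,0.002,-0.001,0, 0,0,-0.0005,-0.0026,0, 0,0,-0.0015,-0.0026,0, 0,0,-0.0015,-0.0026,0, 0,0,-0.0015,-0.0026,0, 0,0,-0.0015,-0.0026,0, 0,0,-0.0015,-0.0026,0]' 60
python3 st.py bar
python3 -m jog '[0,0,-0.0015,-0.0026,0, 0,0,-0.0015,-0.0026,0, 0,0,-0.0015,-0.0026,0, 0,0,-0.0015,-0.0026,0, 0,0,-0.0015,-0.0026,0, 0,0,-0.0015,-0.0026,0]' 60
python3 st.py bar
```

```text
time: 14.72
position: [0.4863, -0.1749, 0.1901]
tool_rot: [0.771, 0.636, 0.003, -0.0]
ft_force: [7.8, 2.6, -6.6]
grip_width: 0.0248
grip_force: 60.0
t 14.72 pos [ 0.4863 -0.1749  0.1901] xang 79.03 tilt -1.0 F [ 7.8  2.6 -6.6] M [ 0.8  -2.14  0.21] w 0.0248 gf 60.0 q6 -0.38
to target tool axes [-0.0008  0.0204  0.0491]
time: 15.48
position: [0.4732, -0.1736, 0.2052]
tool_rot: [0.771, 0.637, -0.002, -0.003]
ft_force: [-0.4, 0.8, -5.5]
grip_width: 0.0242
grip_force: 60.0
t 15.47 pos [ 0.4732 -0.1736  0.2052] xang 79.13 tilt -1.0 F [-0.4  0.8 -5.5] M [-0.03 -0.05 -0.  ] w 0.0242 gf 60.0 q6 -0.38
to target tool axes [0.0005 0.034  0.064 ]
```

It's free: the wrist feels only the stake's weight and no moment. I lift it, turn it to the rack and carry it over.

```bash
python3 -m jog '[0,0,-0.003,-0.01,0, 0,0,-0.003,-0.013,0, 0,0,0,-0.015,0, 0,0,0,-0.015,0, 0,0,0,-0.015,0, 0,0,0,-0.012,-0.6, 0,0,0,0,-0.6, 0,0,0,0,-0.58]' 60
python3 st.py free
python3 - <<'E'
from h import *
for n in ('side',):
    robot.camera(n); print([(np.round(r['extent']).tolist(),round(r['conf'],2)) for r in robot.look_for(n,'holder')+robot.look_for(n,'stake')])
E
```

```text
time: 16.48
position: [0.4696, -0.1739, 0.2879]
tool_rot: [0.662, 0.749, -0.0, 0.0]
ft_force: [1.0, 0.2, -5.4]
grip_width: 0.0249
grip_force: 60.0
t 16.48 pos [ 0.4696 -0.1739  0.2879] xang 97.07 tilt -1.0 F [ 1.   0.2 -5.4] M [-0.04 -0.06  0.02] w 0.0249 gf 60.0 q6 -0.7
to target tool axes [ 0.3534 -0.0025  0.1677]
[([342.0, 238.0, 65.0, 43.0], 0.86), ([406.0, 254.0, 42.0, 26.0], 0.95), ([368.0, 183.0, 20.0, 31.0], 0.5)]
```

```bash
python3 -m jog '[0,0.02,0,0,0, 0,0.035,0,0,0, 0,0.04,0,0,0, 0,0.04,0,0,0, 0,0.04,0,0,0, 0,0.04,0,0,0, 0,0.04,-0.001,0,0, 0,0.04,-0.001,0,0, 0,0.035,0,0,0, 0,0.0234,0,0,0, 0,0,0,0,0, 0,0,0,0,0]' 60
python3 st.py free
python3 - <<'E'
from geo import *
im=robot.camera('side')
s=robot.get_obs(); g=s['position']-.003*ez
# markers: grip point, tang end for lean 0/15/30
pts=[g]+[g-.11*(np.cos(t)*ez-np.sin(t)*rx) for t in np.radians([0,15,30])]+[free]
im=cv2.resize(im[130:330,240:440],None,fx=3,fy=3,interpolation=cv2.INTER_CUBIC)
for p,c in zip(proj('side',pts),[(0,255,0),(0,0,255),(0,255,255),(255,0,255),(255,255,0)]): cv2.circle(im,(int((p[0]-240)*3),int((p[1]-130)*3)),3,c,-1)
cv2.imwrite('pics/over.png',im)
E
```

```text
time: 18.12
position: [0.4251, 0.1768, 0.2869]
tool_rot: [0.663, 0.748, -0.0, -0.0]
ft_force: [-0.1, 0.7, -5.6]
grip_width: 0.0247
grip_force: 60.0
t 18.12 pos [0.4251 0.1768 0.2869] xang 96.91 tilt -1.0 F [-0.1  0.7 -5.6] M [-0.02 -0.12 -0.03] w 0.0247 gf 60.0 q6 0.03
to target tool axes [-1.000e-04 -1.300e-03  1.669e-01]
```

View pics/over.png

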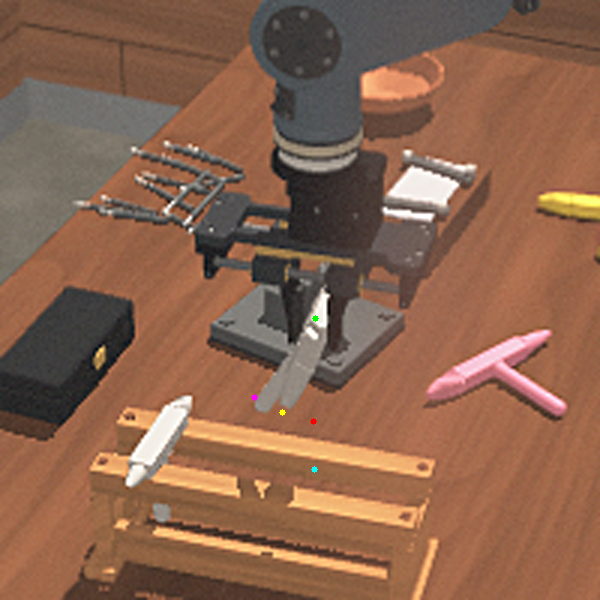

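The stake hangs over the free part of the slot. Its tang end is near crop (262,407), so it still leans about 25°, and the bar's near end at (288,405) seems to dip. I'll fit lean and dip to those pixels.

```bash
python3 - <<'E'
from geo import *
from scipy.optimize import least_squares
from scipy.spatial.transform import Rotation as Ro
g=robot.get_obs()['position']-.003*ez
B=np.array([rx,ry,ez]).T
def pts(v):
    R=B@Ro.from_euler('XY',[v[0],v[1]]).as_matrix()
    return [g+R@np.array([0,.092-0*v[2],0])+R@np.array([0,v[2],0]), g+R@np.array([0,v[2],-.11])]
meas=np.array([[336,265],[327.3,266.]])
f=lambda v:np.r_[(proj('side',pts(v))-meas).ravel(),v[2]*200]
for i in(-.3,.3):
  r=least_squares(f,[i,-.4,0]); print('dip about rx, lean about bar (deg), y off mm',np.degrees(r.x[:2]).round(1),(r.x[2]*1e3).round(1),'res',r.fun.round(1))
im=robot.camera('top')
cv2.imwrite('pics/t3.png',cv2.resize(im[170:320,170:320],None,fx=4,fy=4,interpolation=cv2.INTER_CUBIC))
p=proj('top',[g]+pts(r.x)+[g-.092*ry,g+.092*ry]); print(((p-170)*4).round().tolist())
E
```

```text
dip about rx, lean about bar (deg), y off mm [ -7.9 -24.8] 12.8 res [-2.1 -1.1  0.7 -1.4  2.6]
dip about rx, lean about bar (deg), y off mm [ -7.9 -24.8] 12.8 res [-2.1 -1.1  0.7 -1.4  2.6]
[[239.0, 468.0], [78.0, 493.0], [257.0, 405.0], [385.0, 447.0], [92.0, 490.0]]
```

View pics/t3.png

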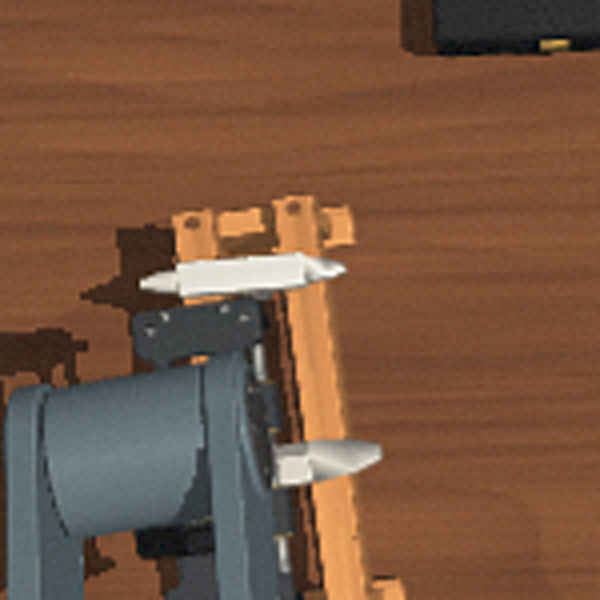

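```bash
python3 - <<'E'
from geo import *
from scipy.optimize import least_squares
from scipy.spatial.transform import Rotation as Ro
g=robot.get_obs()['position']-.003*ez
B=np.array([rx,ry,ez]).T
def pts(v):
    R=B@Ro.from_euler('XY',[v[0],v[1]]).as_matrix(); c=g+R@np.array([0,v[2],0])+v[3]*ez
    return [c+R@[0,.092,0],c+R@[0,0,-.106],c-R@[0,.092,0]]
def f(v):
    P=pts(v); return np.r_[(proj('side',P[:2])-[[336,265],[327.3,266.]]).ravel(),(proj('top',P[2:])-[[265.5,283.25]]).ravel(),v[3]*300]
r=least_squares(f,[-.1,-.4,0,0]); print(np.degrees(r.x[:2]).round(1),(r.x[2:]*1e3).round(1),r.fun.round(1))
t=pts(r.x)[1]; print('tang end in rack',(B.T@(t-rc)).round(4),'bar',(B.T@(g-rc)).round(4),r.x)
E
```

```text
[ -5.7 -26.4] [ 5.7 -9.2] [-1.4 -1.3  0.6 -1.  -1.5 -1.3 -2.7]
tang end in rack [ 0.0039 -0.0041  0.0597] bar [-0.0432 -0.0004  0.1639] [-0.09894612 -0.46114301  0.00573418 -0.00915893]
```

Lean is about 26°, dip about 6°, and the tang end is 4 mm off the slot's middle, where the slot allows 14 mm. I lower it.

```bash
python3 -m jog '[0,0,0,0.012,0, 0,0,0,0.014,0, 0,0,0,0.014,0, 0,0,0,0.014,0, 0,0,0,0.014,0, 0,0,0,0.014,0, 0,0,0,0.014,0, 0,0,0,0.012,0, 0,0,0,0.008,0, 0,0,0,0.006,0, 0,0,0,0.004,0, 0,0,0,0,0]' 60
python3 st.py free
```

```text
time: 19.73
position: [0.4257, 0.1767, 0.1608]
tool_rot: [0.663, 0.748, -0.0, -0.0]
ft_force: [0.6, -0.1, -5.3]
grip_width: 0.0249
grip_force: 60.0
t 19.73 pos [0.4257 0.1767 0.1608] xang 96.9 tilt -1.0 F [ 0.6 -0.1 -5.3] M [-0.03 -0.07 -0.02] w 0.0249 gf 60.0 q6 0.03
to target tool axes [-0.     -0.0021  0.0408]
```

```bash
python3 -m jog '[0,0,0,0.003,0, 0,0,0,0.003,0, 0,0,0,0.002,0, 0,0,0,0.002,0, 0,0,0,0,0]' 40
python3 st.py free
python3 -m jog '[0,0,0,0.002,0, 0,0,0,0.002,0, 0,0,0,0,0]' 40
python3 st.py free
```

```text
time: 20.35
position: [0.4259, 0.1764, 0.1511]
tool_rot: [0.663, 0.748, -0.0, 0.0]
ft_force: [-0.8, -3.1, 0.8]
grip_width: 0.0248
grip_force: 39.9
t 20.35 pos [0.4259 0.1764 0.1511] xang 96.9 tilt -1.0 F [-0.8 -3.1  0.8] M [-0.29  0.15  0.05] w 0.0248 gf 39.9 q6 0.03
to target tool axes [ 0.0003 -0.0022  0.0311]
time: 20.72
position: [0.4271, 0.1765, 0.148]
tool_rot: [0.663, 0.748, 0.001, 0.001]
ft_force: [-0.5, -4.4, 9.2]
grip_width: 0.0248
grip_force: 40.0
t 20.73 pos [0.4271 0.1765 0.148 ] xang 96.88 tilt -1.0 F [-0.5 -4.4  9.2] M [-0.68  0.11 -0.02] w 0.0248 gf 40.0 q6 0.03
to target tool axes [ 0.0004 -0.0035  0.028 ]
```

The first end touches the rail. I ease the grip so it can level while lowering a little more.

```bash
python3 -m jog '[0,0,0,0,0, 0,0,0,0,0, 0,0,0,0.002,0, 0,0,0,0.002,0, 0,0,0,0.001,0, 0,0,0,0,0]' 6
python3 st.py free
python3 -m jog '[0,0,0,0,0, 0,0,0,0.002,0, 0,0,0,0.002,0, 0,0,0,0,0]' 3
python3 st.py free
```

```text
time: 21.48
position: [0.4259, 0.177, 0.1422]
tool_rot: [0.663, 0.748, 0.0, 0.0]
ft_force: [1.1, -0.5, 5.3]
grip_width: 0.02
grip_force: 6.0
t 21.48 pos [0.4259 0.177  0.1422] xang 96.88 tilt -1.0 F [ 1.1 -0.5  5.3] M [ 0.07 -0.31  0.02] w 0.02 gf 6.0 q6 0.03
to target tool axes [-0.0003 -0.0022  0.0222]
time: 21.98
position: [0.4259, 0.1767, 0.1376]
tool_rot: [0.663, 0.748, 0.0, 0.0]
ft_force: [2.1, 1.2, 0.9]
grip_width: 0.0201
grip_force: 3.0
t 21.98 pos [0.4259 0.1767 0.1376] xang 96.88 tilt -1.0 F [2.1 1.2 0.9] M [ 0.18 -0.46 -0.02] w 0.0201 gf 3.0 q6 0.03
to target tool axes [-0.     -0.0022  0.0176]
```

The width is 20.0 mm, so the bar has squared up flat between the pads and the stake is upright. I release and withdraw.

```bash
python3 -m jog '[0.024,0,0,0,0, 0.028,0,0,0,0, 0.04,0,0,0,0, 0.06,0,0,0,0, 0.06,0,0,0,0, 0.06,0,0,-0.01,0, 0.06,0,0,-0.02,0, 0.06,0,0,-0.03,0, 0.06,0,0,-0.04,0, 0.06,0,0,-0.04,0, 0.06,-0.05,0,0,0, 0.06,-0.06,0,0,0, 0.06,-0.06,0,0,0, 0.06,-0.06,0,0,0, 0.06,0,0,0,0]' 10
python3 - <<'E'
from geo import *
o=[]
for n,(x0,y0) in(('top',(180,200)),('side',(260,220))):
    o.append(cv2.resize(robot.camera(n)[y0:y0+140,x0:x0+130],None,fx=3,fy=3,interpolation=cv2.INTER_CUBIC))
    print(n,[(np.round(r['extent']).tolist(),round(r['conf'],2)) for r in robot.look_for(n,'holder')+robot.look_for(n,'stake')])
cv2.imwrite('pics/end.png',np.hstack(o))
print(robot.get_obs()['position'],robot.get_obs()['time'])
E
```

```text
time: 23.85
position: [0.4544, -0.0557, 0.2787]
tool_rot: [0.666, 0.746, 0.0, 0.001]
ft_force: [0.1, -0.1, -0.5]
grip_width: 0.0602
grip_force: 0.0
top [([366.0, 238.0, 53.0, 65.0], 0.9), ([492.0, 320.0, 48.0, 61.0], 0.94), ([236.0, 291.0, 63.0, 14.0], 0.83), ([375.0, 316.0, 50.0, 48.0], 0.72)]
side [([341.0, 239.0, 66.0, 40.0], 0.93), ([406.0, 251.0, 45.0, 26.0], 0.73), ([343.0, 289.0, 22.0, 48.0], 0.64), ([430.0, 198.0, 19.0, 9.0], 0.44)]
[ 0.45287955 -0.05009388  0.27796131] 24.15
```

View pics/end.png

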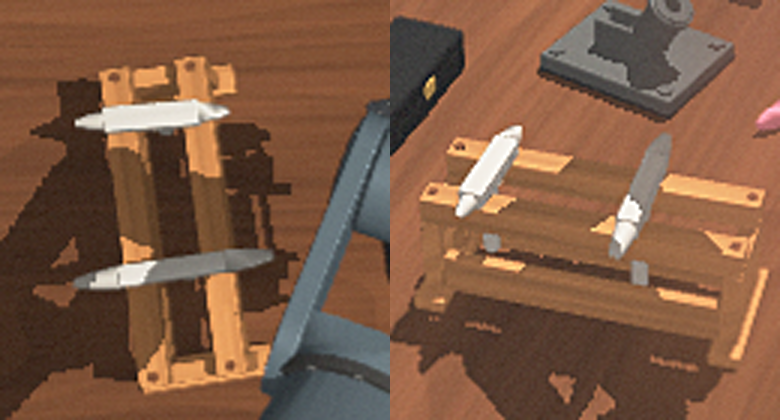

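The stake hangs across both rails with its tang below the slot, about 6 mm off the slot's middle. The holder is unmoved, so I hand in.

```bash
python3 -c "
from rig import robot
print(robot.hand_in())"
```

```text
the job is handed in; nothing more can be done
None
```

I twisted the stake out of the socket, hung it upright across both rails in the free part of the rack, and handed the job in; in the last camera views the holder showed no visible movement, though the hand-in returned no verdict.

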